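# Rack the profile offcuts in their cradles

## Robot

A 6-joint arm with a two-finger parallel gripper is mounted at the origin on the work surface. World frame = base frame: x ahead of the robot, y to its left, z up, the work surface at z = 0. Lengths are in m, angles in rad, forces in N, time in s.
With the tool pointing down it reaches from about 0.3 to 0.875 m from the base axis. Payload 6.4 kg.
Tool frame: the origin (TCP) lies between the finger pads; the fingertips stand 8 mm ahead of it and the grasp point (between the pads) lies 11 mm behind it (ctrl.finger_overhang is the distance from the TCP to the fingertips, in m); z points along the fingers, y is the line along which they close (so a half turn about z gives the same grasp; the last joint's range is limited). The gripper opens to 85 mm and grips with 20 to 120 N. Pads are 22 mm wide; open, the fingers measure 114 mm over their backs; the gripper's body (76 mm by 85 mm) begins 54 mm behind the grasp point. The pads swing forward as they close: fully open they stand 13 mm farther back than shut.
Start: joints at [1.032, 0.181, 1.607, -0, 1.354, -0.206], TCP at [0.188, 0.543, 0.239] pointing down, gripper open.
Joint ranges: [-2.99, 2.99], [-0.89, 2.07], [0.3, 2.58], [-1.14, 4.28], [0, 2.63], [-3.12, 3.12]. Speed limits (rad/s): [2.57, 2.57, 3.01, 3.14, 3.14, 3.14].

## Interface

Orientations are given as a unit quaternion [w, x, y, z].
In Python, from bench import ctrl, camera gives the robot as it stands.
- The arm moves only by the shell command python3 -m pendant 'ROWS' [OPENING]. ROWS is JSON, a list of rows, each a list of 6 numbers: the shift along the world's x, y, z normalised to -1 to 1, where 1 is 200 mm, then the turn, a rotation vector about the world's x, y, z normalised to -1 to 1, where 1 is pi/2 rad. In form: [[dx, dy, dz, rx, ry, rz], ...]. A call has exactly 10 rows; each row shifts and turns the commanded pose from where the row before left it; what a row does not reach is not made up. A row lasts 1/8 s, in which the tool goes at most 62.5 mm and 10.7 degrees, less where a joint would pass 70% of its speed; a pose out of reach is approached as far as the arm can. A call with a number of a shift or a turn outside -1 to 1 is refused whole. A call with a gripper value outside its range is refused whole. OPENING is the opening, from -1 (shut) to 1 (fully open), set as the call begins (- or left out, the last holds). The fingers move at their own pace and stop on an object; the grip force is fixed at half the most. Time passes only in rows, so rows that do not move let the fingers close, or fill a call up. It gives the time, the measured TCP pose, the force, the opening and the grip force at its end, in the units of the state.
- ctrl.get_obs(): the state, without advancing time (a new reading comes with each control period).
- camera(name): name is "scene" or "top" or "wrist"; returns a dict with "color" (420x560x3 uint8, blue, green, red), "fx", "fy", "cx", "cy" (pixels), "xyz" and "rotation" of the camera in the world; the wrist camera has in their place "hand_eye" (4x4, takes a point from camera to tool coordinates, whose origin is the TCP and whose axes are the flange's). Camera axes: x right, y down, z forward; pixel columns grow to the right and rows downward; lengths in m; the calibration is good to about 2 mm. A picture is of the moment at which its call begins: read the wrist's pose just before it. There is no depth.
- ctrl.hand_in(): hands the job in; it is judged then, once.
The state is a dict: "time_s": time; "q": joint angles; "dq": joint speeds; "joint_efforts": joint torques, N m; "eef_pos": TCP position; "eef_rot": TCP orientation; "wrist_force": force on the tool from outside, world axes, zero at the start; "torque": the same for the moment, N m; "opening": opening from 0.0 (shut) to 1.0 (fully open); "grasp_force": force on a finger pad.
Only numpy, scipy, OpenCV 4.12 (cv2) and the standard library are available. Lean on these libraries where they do the work, as an engineer would, in place of code of your own. Each camera call takes 0.05 s, during which the arm holds its last target. There are 200 camera calls.

## Task

Rack the three slotted square aluminium profile offcuts for the bench frame: lay each one flat along the middle of the wooden cradle made for its length (the one whose end stops leave it only about a finger's width at each end), the longest first, then the middle one, then the shortest, and let go of each before taking the next. Leave the plain flat bar, the angle piece and the hex fitting where they lie.

Things in the scene. Friction and masses are not known exactly. Their poses are not given: they have to be found in the camera images.
- offcut_long: the long loose offcut of square slotted aluminium profile (T-slot extrusion, a slot along each of its four sides), 110 mm long and 30 x 30 mm in section, lying on the table. Origin: its centre, 15 mm above what it lies on. Own y axis: along its length; z up at the start.
- offcut_medium: the medium loose offcut of square slotted aluminium profile (T-slot extrusion, a slot along each of its four sides), 80 mm long and 30 x 30 mm in section, lying on the table. Origin: its centre, 15 mm above what it lies on. Own y axis: along its length; z up at the start.
- offcut_short: the short loose offcut of square slotted aluminium profile (T-slot extrusion, a slot along each of its four sides), 50 mm long and 30 x 30 mm in section, lying on the table. Origin: its centre, 15 mm above what it lies on. Own y axis: along its length; z up at the start.
- cradle_long: fixed wooden cradle for the long offcut: a base board 76 mm wide and 5 mm thick with a dark centre line along it and an upright end stop at either end (12 mm thick, full width, top 25 mm above the table). Clear gap between the stops 134 mm, overall length 158 mm; its long sides are open. Origin: centre of its underside on the table. Own y axis: along its length (stop to stop), z up; an offcut lying home in it has its centre 20 mm above this origin.
- cradle_medium: fixed wooden cradle for the medium offcut: a base board 76 mm wide and 5 mm thick with a dark centre line along it and an upright end stop at either end (12 mm thick, full width, top 25 mm above the table). Clear gap between the stops 104 mm, overall length 128 mm; its long sides are open. Origin: centre of its underside on the table. Own y axis: along its length (stop to stop), z up; an offcut lying home in it has its centre 20 mm above this origin.
- cradle_short: fixed wooden cradle for the short offcut: a base board 76 mm wide and 5 mm thick with a dark centre line along it and an upright end stop at either end (12 mm thick, full width, top 25 mm above the table). Clear gap between the stops 74 mm, overall length 98 mm; its long sides are open. Origin: centre of its underside on the table. Own y axis: along its length (stop to stop), z up; an offcut lying home in it has its centre 20 mm above this origin.
- flat_bar: loose plain aluminium flat bar, 100 x 40 x 8 mm, not to be moved. Origin: centre of its underside; y along its length.
- angle_piece: loose piece of aluminium angle (L section), 80 mm long, foot 40 mm wide, 4 mm thick, upright leg 40 mm high along its -x edge, not to be moved. Origin: centre of the underside of its foot; y along its length.
- hex_fitting: loose steel pipe fitting standing upright, a hexagon 32 mm across its corners and 14 mm high with a round neck 22 mm across above it, 30 mm high in all, not to be moved. Origin: centre of its underside.
Mind the look-alikes: they are no part of the job. What is shaped like the offcut_short but pink is not meant. Leave any yellow look-alike of the cradle_long alone.

How it is judged:
By the outcome, as a careful person would: the job done as asked, in the order asked, and still so for the second after the job is handed in, with the robot touching nothing.
It also fails if it takes over 77 s, if anything falls off the work surface, if the arm or the gripper's body presses on something with over 40 N, if the wrist force passes 120 N, or if a joint passes its speed limit or range.

## Working session

There is one attempt and no reset: what is moved stays moved. The work goes in short steps, Python scripts to look and compute and a shell command to move; the robot and the scene stay as the last step left them, time stands still between calls to the robot, and variables do not carry over. Pictures are saved under pics/ and viewed, at most 15 in all, crops included, and the job is handed in when it is done.

```bash
mkdir -p pics; python3 - <<'E'
from bench import ctrl,camera
import cv2,pickle
o=ctrl.get_obs();print({k:o[k] for k in('time_s','eef_pos','eef_rot','opening')})
d={}
for n in("top","scene","wrist"):
    c=camera(n);d[n]=c;cv2.imwrite(f"pics/{n}0.png",c["color"]);print(n,[ (k,v) for k,v in c.items() if k!="color"])
d['obs']=o;pickle.dump(d,open("d0.pkl","wb"))
E
```

```text
{'time_s': 0.0, 'eef_pos': array([0.18755228, 0.54299349, 0.23837945]), 'eef_rot': array([-3.20230586e-04,  1.65636521e-01,  9.86186486e-01, -8.09864943e-04]), 'opening': 0.998670996930579}
top [('fx', 471.3489519729621), ('fy', 471.3489519729621), ('cx', 276.17446539799533), ('cy', 208.02848687038593), ('xyz', array([0.29477205, 0.01462777, 1.11018957])), ('rotation', array([ 0.06326738, -0.70324696,  0.70411151, -0.07528571]))]
scene [('fx', 505.10713894858696), ('fy', 505.10713894858696), ('cx', 274.2757325272448), ('cy', 206.12097298781092), ('xyz', array([1.12431321, 0.63522512, 0.60453387])), ('rotation', array([-0.17638882,  0.33493989,  0.80715628, -0.45299117]))]
wrist [('fx', 340.28408300884803), ('fy', 340.28408300884803), ('cx', 277.4487677861307), ('cy', 212.4475502602586), ('hand_eye', array([[-2.43876324e-04, -9.61700973e-01, -2.74100674e-01,
         6.84869012e-02],
       [ 9.99999225e-01,  1.00182516e-04, -1.24122919e-03,
        -5.60003171e-05],
       [ 1.22115141e-03, -2.74100765e-01,  9.61700203e-01,
        -1.35456905e-01],
       [ 0.00000000e+00,  0.00000000e+00,  0.00000000e+00,
         1.00000000e+00]]))]
```

View pics/top0.png

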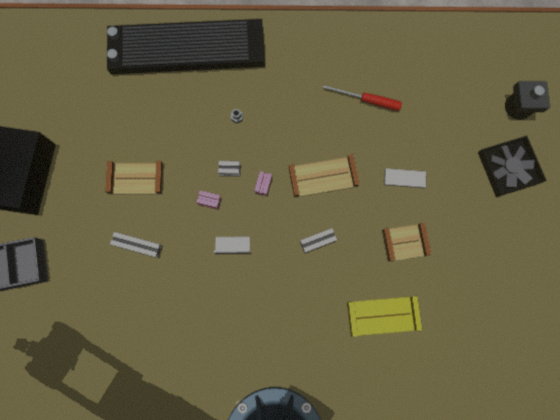

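View pics/scene0.png

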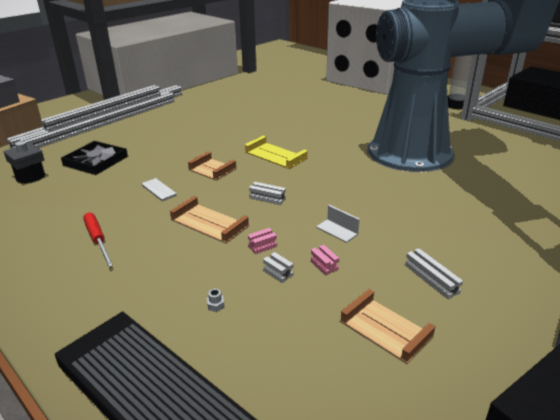

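Top view: the offcuts are long (135,245), medium (319,240) and short (229,168), all silver with a slot. Cradles are long (324,175), medium (134,178) and short (407,242), all wood with brown stops.

Look-alikes:
- Pink shorts at (208,200) and (263,183)
- Yellow cradle at (385,316)
- Angle piece (233,245) and flat bar (405,178), neither with a slot
- Hex fitting (237,116)

Next I'll measure from both views.

```bash
cat > h.py <<'E'
import numpy as np,cv2
from scipy.spatial.transform import Rotation as R
from scipy.optimize import least_squares
def Rq(q): return R.from_quat([q[1],q[2],q[3],q[0]]).as_matrix()
def cam(c,obs=None):
    K=(c['fx'],c['fy'],c['cx'],c['cy'])
    if 'hand_eye' in c:
        T=np.eye(4);T[:3,:3]=Rq(obs['eef_rot']);T[:3,3]=obs['eef_pos'];T=T@c['hand_eye']
        return K,T[:3,:3],T[:3,3]
    return K,Rq(c['rotation']),np.array(c['xyz'])
def ray(C,p):
    K,M,t=C;d=M@np.array([(p[0]-K[2])/K[0],(p[1]-K[3])/K[1],1.]);return t,d/np.linalg.norm(d)
def plane(C,p,z):
    o,d=ray(C,p);return o+d*(z-o[2])/d[2]
def proj(C,X):
    K,M,t=C;v=M.T@(np.array(X)-t);return np.array([K[0]*v[0]/v[2]+K[2],K[1]*v[1]/v[2]+K[3]])
def tri(rs):
    A=sum(np.eye(3)-np.outer(d,d) for o,d in rs);b=sum((np.eye(3)-np.outer(d,d))@o for o,d in rs)
    X=np.linalg.solve(A,b);return X,max(np.linalg.norm(np.cross(X-o,d)) for o,d in rs)
def blobs(m,amin=20,k=3):
    m=cv2.morphologyEx(m.astype(np.uint8)*255,cv2.MORPH_CLOSE,np.ones((k,k)))
    cs,_=cv2.findContours(m,cv2.RETR_EXTERNAL,cv2.CHAIN_APPROX_NONE)
    return [c for c in cs if cv2.contourArea(c)>amin]
def masks(img):
    h,s,v=[a.astype(int) for a in cv2.split(cv2.cvtColor(img,cv2.COLOR_BGR2HSV))]
    return dict(silver=(s<40)&(v>130),stop=((h<14)|(h>172))&(s>110)&(v>40)&(v<190))
E
python3 - <<'E'
from h import *
import pickle
d=pickle.load(open("d0.pkl","rb"))
for n in('top','scene'):
    C=cam(d[n]);m=masks(d[n]['color'])
    for k in m:
        for c in blobs(m[k],25,5):
            (u,v),(w,h),a=cv2.minAreaRect(c)
            B=cv2.boxPoints(((u,v),(w,h),a));z={'silver':.03,'stop':.025}[k]
            P=[plane(C,b,z) for b in B];X=plane(C,(u,v),z)
            e=[P[1]-P[0],P[2]-P[1]];L=[np.linalg.norm(x) for x in e];l=e[int(np.argmax(L))]
            if np.linalg.norm(X[:2])<.8 and max(L)<.2 and (n=='top' or True): print(n,k,np.round((u,v)),np.round(X,3),'len',np.round(sorted(L),3),'ang',round(np.degrees(np.arctan2(l[1],l[0]))%180,1))
a=d['top']['color'];cv2.imwrite('pics/c.png',cv2.resize(a[90:350,90:450],None,fx=2.2,fy=2.2,interpolation=cv2.INTER_CUBIC))
E
```

```text
top silver [242. 408.] [0.07  0.071 0.03 ] len [0.017 0.018] ang 0.5
top silver [232. 244.] [0.425 0.099 0.03 ] len [0.032 0.081] ang 90.0
top silver [134. 244.] [0.426 0.322 0.03 ] len [0.03  0.109] ang 75.1
top silver [318. 239.] [ 0.436 -0.101  0.03 ] len [0.029 0.079] ang 111.3
top silver [405. 177.] [ 0.585 -0.312  0.03 ] len [0.038 0.097] ang 85.2
top silver [228. 166.] [0.61 0.11 0.03] len [0.027 0.048] ang 90.1
top stop [388. 244.] [ 0.425 -0.264  0.025] len [0.011 0.07 ] ang 8.5
top stop [424. 239.] [ 0.438 -0.35   0.025] len [0.012 0.07 ] ang 8.9
top stop [293. 180.] [ 0.58  -0.045  0.025] len [0.009 0.073] ang 10.4
top stop [109. 176.] [0.586 0.39  0.025] len [0.013 0.071] ang 179.9
top stop [158. 176.] [0.588 0.276 0.025] len [0.009 0.074] ang 2.6
top stop [353. 170.] [ 0.605 -0.188  0.025] len [0.01  0.073] ang 10.2
scene silver [215. 296.] [0.754 0.101 0.03 ] len [0.028 0.042] ang 50.5
scene silver [278. 261.] [0.613 0.108 0.03 ] len [0.047 0.058] ang 110.5
scene silver [434. 267.] [0.43  0.322 0.03 ] len [0.038 0.122] ang 74.5
scene silver [336. 230.] [0.461 0.12  0.03 ] len [0.042 0.092] ang 89.8
scene silver [344. 212.] [0.398 0.089 0.03 ] len [0.008 0.082] ang 90.7
scene silver [267. 187.] [ 0.439 -0.104  0.03 ] len [0.037 0.088] ang 110.8
scene silver [158. 188.] [ 0.613 -0.282  0.03 ] len [0.056 0.125] ang 84.9
scene silver [419. 164.] [0.098 0.083 0.03 ] len [0.021 0.025] ang 27.4
scene silver [492.  92.] [-0.52  -0.024  0.03 ] len [0.046 0.195] ang 0.5
scene stop [417. 341.] [0.599 0.393 0.025] len [0.025 0.086] ang 177.9
scene stop [357. 306.] [0.601 0.28  0.025] len [0.023 0.086] ang 0.8
scene stop [234. 228.] [ 0.593 -0.037  0.025] len [0.034 0.086] ang 9.0
scene stop [184. 207.] [ 0.618 -0.179  0.025] len [0.034 0.081] ang 10.5
scene stop [224. 169.] [ 0.442 -0.253  0.025] len [0.043 0.08 ] ang 6.7
scene stop [199. 160.] [ 0.455 -0.338  0.025] len [0.039 0.08 ] ang 9.4
```

View pics/c.png

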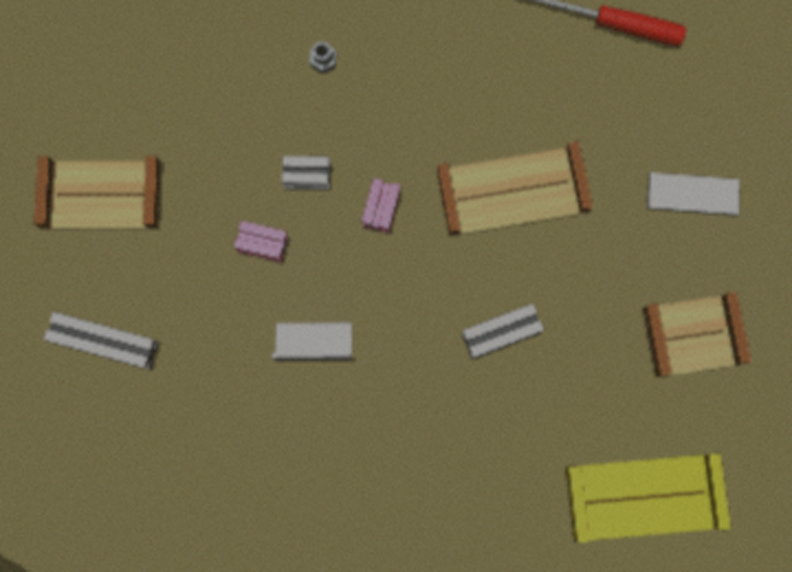

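The mapping agrees with the given sizes: the three offcuts measure 109, 79 and 48 mm, and the stop gaps also match. The slots show in the three chosen offcuts, so I'll go above the long one.

```bash
python3 -m pendant '[[0.132,-0.123,-0.022,0,0,-0.106],[0.132,-0.123,-0.022,0,0,-0.106],[0.132,-0.123,-0.022,0,0,-0.106],[0.132,-0.123,-0.022,0,0,-0.106],[0.132,-0.123,-0.022,0,0,-0.106],[0.132,-0.123,-0.022,0,0,-0.106],[0.132,-0.123,-0.022,0,0,-0.106],[0.132,-0.123,-0.022,0,0,-0.106],[0.132,-0.123,-0.022,0,0,-0.106],[0,0,0,0,0,0]]' 1
cat > look.py <<'E'
from h import *
from bench import ctrl,camera
import sys,pickle
def look(tag):
    o=ctrl.get_obs();c=camera('wrist');pickle.dump((o,c),open(f'w_{tag}.pkl','wb'));cv2.imwrite(f'pics/w_{tag}.png',c['color']);return o,c
def yaw(o):
    m=Rq(o['eef_rot']);return np.degrees(np.arctan2(m[1,1],m[0,1])),m[:,2]
if __name__=='__main__':
    o,c=look(sys.argv[1]);C=cam(c,o);y,zz=yaw(o)
    print(o['time_s'],np.round(o['eef_pos'],4),'tool-y deg',round(y,1),'z',np.round(zz,3))
    for k,m in masks(c['color']).items():
        for b in blobs(m,300,15):
            (u,v),s,a=cv2.minAreaRect(b);z={'silver':.03,'stop':.025}[k]
            P=[plane(C,p,z) for p in cv2.boxPoints(((u,v),s,a))];X=plane(C,(u,v),z)
            e=[P[1]-P[0],P[2]-P[1]];L=[np.linalg.norm(x) for x in e];l=e[int(np.argmax(L))]
            print(k,np.round((u,v)),np.round(X,4),'len',np.round(sorted(L),3),'ang',round(np.degrees(np.arctan2(l[1],l[0]))%180,1))
E
python3 look.py a
```

```text
time_s: 1.4
eef_pos: [0.4266, 0.3204, 0.199]
eef_rot: [0.0, 0.794, 0.608, -0.001]
wrist_force: [-0.1, 0.1, -0.0]
opening: 0.998
grasp_force: 0.0
1.4 [0.4266 0.3204 0.199 ] tool-y deg -15.2 z [-0.001 -0.001 -1.   ]
silver [328. 361.] [0.4319 0.1297 0.03  ] len [0.033 0.054] ang 90.7
silver [496. 323.] [0.6088 0.1304 0.03  ] len [0.032 0.037] ang 179.3
silver [279. 192.] [0.4294 0.3217 0.03  ] len [0.03 0.11] ang 75.7
stop [451. 127.] [0.5907 0.3367 0.025 ] len [0.081 0.134] ang 95.0
```

View pics/w_a.png

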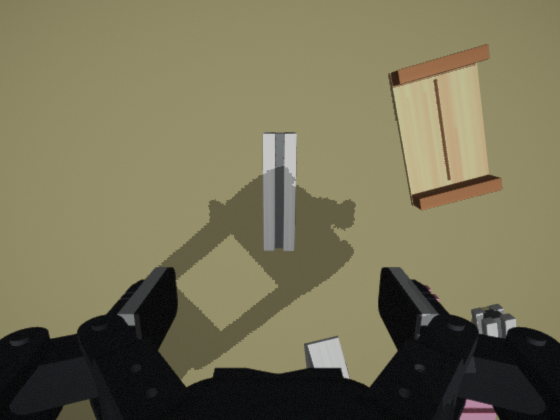

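The wrist view shows the long offcut at (279,192), measuring 110 × 30 mm with its axis at 75.7°. I'll go lower for a second view, to get its height.

```bash
python3 -m pendant '[[0.005,0.0,-0.2,0,0,0.01],[0.005,0.003,-0.2,0,0,0],[0,0,-0.05,0,0,0],[0,0,0,0,0,0],[0,0,0,0,0,0],[0,0,0,0,0,0],[0,0,0,0,0,0],[0,0,0,0,0,0],[0,0,0,0,0,0],[0,0,0,0,0,0]]' 1
python3 look.py b
python3 - <<'E'
from look import *
# top-face corners (minAreaRect of silver blob) in two wrist views + overhead
pt=[]
for t in 'ab':
    o,c=pickle.load(open(f'w_{t}.pkl','rb'));C=cam(c,o)
    bs=blobs(masks(c['color'])['silver'],300,15)
    b=min(bs,key=lambda b:np.linalg.norm(plane(C,cv2.minAreaRect(b)[0],.03)[:2]-[.428,.322]))
    q=cv2.boxPoints(cv2.minAreaRect(b));q=sorted(q.tolist(),key=lambda p:p[1]);q=sorted(q[:2])+sorted(q[2:]);pt.append((C,q));print(np.round(q))
for i in range(4):
    X,e=tri([ray(C,q[i]) for C,q in pt]);print(np.round(X,4),round(e,4))
E
```

```text
time_s: 2.7
eef_pos: [0.4274, 0.3226, 0.1096]
eef_rot: [-0.0, 0.788, 0.615, -0.0]
wrist_force: [-0.9, 0.1, 0.2]
opening: 1.0
grasp_force: 0.0
2.7 [0.4274 0.3226 0.1096] tool-y deg -14.0 z [-0. -0. -1.]
silver [281. 222.] [0.431  0.3233 0.03  ] len [0.03  0.111] ang 77.2
stop [509. 141.] [0.584  0.3386 0.025 ] len [0.072 0.136] ang 95.8
[[262. 133.]
 [296. 133.]
 [262. 250.]
 [296. 250.]]
[[257. 142.]
 [305. 142.]
 [257. 301.]
 [305. 301.]]
[ 0.4263  0.3748 -0.0075] 0.0003
[0.459  0.3668 0.0013] 0.0007
[0.3995 0.2703 0.0301] 0.0008
[0.4318 0.2624 0.0313] 0.0016
```

The near edges triangulate to z = 30–31 mm, as expected. The far edges are ill-conditioned for a vertical baseline. The grip self-centres in x, so I'll descend now.

```bash
python3 -m pendant '[[0.01,0,-0.16,0,0,0],[0,0,-0.16,0,0,0],[0,0,-0.12,0,0,0],[0,0,-0.05,0,0,0],[0,0,0,0,0,0],[0,0,0,0,0,0],[0,0,0,0,0,0],[0,0,0,0,0,0],[0,0,0,0,0,0],[0,0,0,0,0,0]]' 1
python3 -m pendant '[[0,0,0,0,0,0],[0,0,0,0,0,0],[0,0,0,0,0,0],[0,0,0,0,0,0],[0,0,0,0,0,0],[0,0,0,0,0,0],[0,0,0,0,0,0],[0,0,0,0,0,0],[0,0,0,0,0,0],[0,0,0,0,0,0]]' -1
```

```text
time_s: 4.0
eef_pos: [0.4295, 0.3227, 0.0118]
eef_rot: [0.0, 0.788, 0.615, 0.0]
wrist_force: [-0.9, 0.8, -0.2]
opening: 1.002
grasp_force: 0.0
time_s: 5.25
eef_pos: [0.4297, 0.3228, 0.0119]
eef_rot: [0.0, 0.788, 0.615, 0.0]
wrist_force: [0.3, 0.0, 4.0]
opening: 0.34
grasp_force: 60.9
```

```bash
python3 -m pendant '[[0,0,0.15,0,0,0],[0,0,0.25,0,0,0],[0,0,0.3,0,0,0],[0.09,-0.244,0.04,0,0,0.03],[0.09,-0.244,0.04,0,0,0.03],[0.09,-0.244,0.04,0,0,0.03],[0.09,-0.244,0.04,0,0,0.03],[0.09,-0.244,0.04,0,0,0.03],[0.09,-0.244,0,0,0,0.03],[0.09,-0.244,0,0,0,0.03]]'
python3 -m pendant '[[0.09,-0.244,0,0,0,0.03],[0.09,-0.244,0,0,0,0.03],[0,0,0,0,0,0],[0,0,0,0,0,0],[0,0,0,0,0,0],[0,0,0,0,0,0],[0,0,0,0,0,0],[0,0,0,0,0,0],[0,0,0,0,0,0],[0,0,0,0,0,0]]'
python3 look.py c
```

```text
time_s: 6.5
eef_pos: [0.555, -0.0204, 0.1908]
eef_rot: [-0.001, 0.676, 0.737, -0.0]
wrist_force: [0.0, 0.3, -1.0]
opening: 0.34
grasp_force: 60.5
time_s: 7.75
eef_pos: [0.5914, -0.1165, 0.1917]
eef_rot: [-0.0, 0.641, 0.768, -0.0]
wrist_force: [-0.3, -1.8, -1.1]
opening: 0.339
grasp_force: 60.4
7.75 [ 0.5914 -0.1165  0.1917] tool-y deg 10.3 z [-0. -0. -1.]
silver [484. 282.] [ 0.8039 -0.1653  0.03  ] len [0.007 0.096] ang 75.4
silver [311. 267.] [ 0.6355 -0.1794  0.03  ] len [0.037 0.217] ang 99.7
silver [245. 266.] [ 0.5737 -0.1897  0.03  ] len [0.037 0.217] ang 97.2
silver [107. 147.] [ 0.4405 -0.101   0.03  ] len [0.037 0.081] ang 111.2
silver [289.  14.] [0.5753 0.0273 0.03  ] len [0.032 0.05 ] ang 166.7
stop [ 94. 311.] [ 0.4318 -0.2681  0.025 ] len [0.03  0.082] ang 10.3
stop [281. 135.] [ 0.586  -0.0645  0.025 ] len [0.044 0.074] ang 9.5
```

View pics/w_c.png

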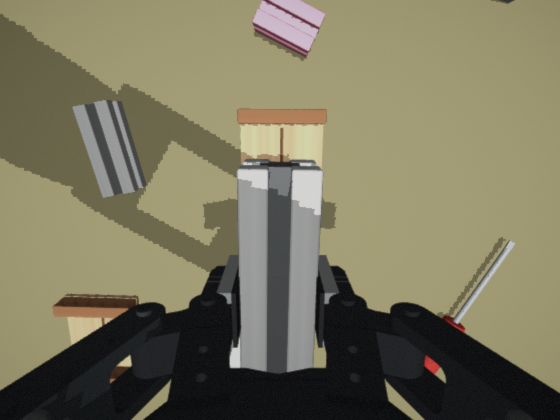

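The picture shows the held offcut over the cradle. The near stop top spans cols 238–326, rows 109–122, the dark line is at col 281, and the offcut's upper end edge is near row 167.

```bash
python3 - <<'E'
from look import *
o,c=pickle.load(open('w_c.pkl','rb'));C=cam(c,o)
d=pickle.load(open("d0.pkl","rb"));T=cam(d['top']);S=cam(d['scene'])
m=c['color'];
st=masks(m)['stop'][95:130,230:335]; ys,xs=np.nonzero(st); print('stop px',xs.min()+230,xs.max()+230,ys.min()+95,ys.max()+95)
for p,z in [((238,109),.025),((326,109),.025),((239,122),.025),((326,122),.025),((282,115.5),.025),((281,130),.005),((281,160),.005),((240,168),.2097),((321,168),.2097)]: print(p,np.round(plane(C,p,z),4))
X,e=tri([ray(C,(282,115.5)),ray(T,(293,180))]);print('stop top tri wrist+top',X,e)
# long cradle centre by overhead, both stops' blobs
def corner(Cc,img,lo):
    out=[]
    for b in blobs(masks(img)['stop'],25,3):
        r=cv2.minAreaRect(b)
        if np.hypot(*(np.array(r[0])-lo))<15: out.append((np.round(r[0],1),np.round(plane(Cc,r[0],.025),4)))
    return out
for lo in [(293,180),(353,170),(109,176),(158,176),(388,244),(424,239)]: print(corner(T,d['top']['color'],lo))
E
```

```text
stop px 238 325 109 129
(238, 109) [ 0.5459 -0.0496  0.025 ]
(326, 109) [ 0.6195 -0.0363  0.025 ]
(239, 122) [ 0.5484 -0.0601  0.025 ]
(326, 122) [ 0.6218 -0.0468  0.025 ]
(282, 115.5) [ 0.5837 -0.0482  0.025 ]
(281, 130) [ 0.5854 -0.061   0.005 ]
(281, 160) [ 0.5904 -0.088   0.005 ]
(240, 168) [ 0.5703 -0.0682  0.2097]
(321, 168) [ 0.5978 -0.0632  0.2097]
stop top tri wrist+top [ 0.58426778 -0.04692922  0.00184354] 0.0012777458259355915
[(array([293.2, 179.6]), array([ 0.5796, -0.0449,  0.025 ]))]
[(array([352.9, 169.5]), array([ 0.6046, -0.1883,  0.025 ]))]
[(array([109.3, 176.5]), array([0.5864, 0.3903, 0.025 ]))]
[(array([158., 176.]), array([0.5878, 0.2756, 0.025 ]))]
[(array([388.2, 244.1]), array([ 0.4254, -0.2641,  0.025 ]))]
[(array([424.4, 238.7]), array([ 0.4377, -0.3495,  0.025 ]))]
```

```bash
python3 -m pendant '[[0.01,-0.005,-0.25,0,0,0],[0,0,-0.25,0,0,0],[0,0,-0.1,0,0,0],[0,0,0,0,0,0],[0,0,0,0,0,0],[0,0,0,0,0,0],[0,0,0,0,0,0],[0,0,0,0,0,0],[0,0,0,0,0,0],[0,0,0,0,0,0]]'
python3 look.py d | head -1
python3 - <<'E'
from bench import *
import cv2,pickle
c=camera('scene');pickle.dump(c,open('s1.pkl','wb'))
cv2.imwrite('pics/s1.png',cv2.resize(c['color'][150:350,150:430],None,fx=2.8,fy=2.8,interpolation=cv2.INTER_CUBIC))
E
```

```text
time_s: 9.05
eef_pos: [0.5934, -0.1175, 0.0717]
eef_rot: [-0.0, 0.641, 0.768, -0.0]
wrist_force: [-0.6, -0.4, -0.6]
opening: 0.339
grasp_force: 60.4
9.05 [ 0.5934 -0.1175  0.0717] tool-y deg 10.3 z [-0.  0. -1.]
```

View pics/s1.png

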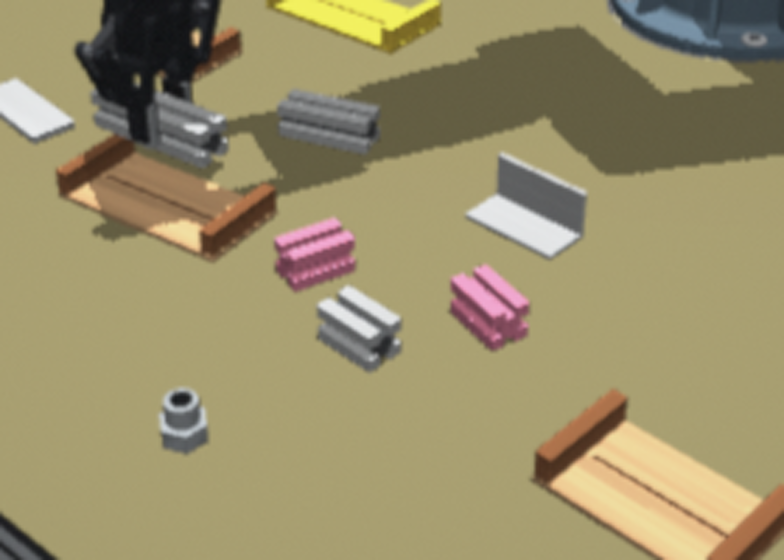

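View pics/w_d.png

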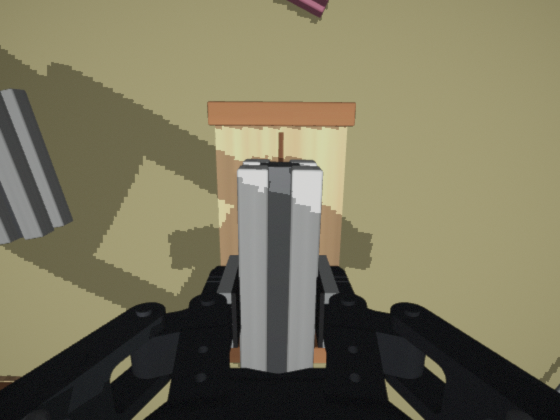

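```bash
python3 - <<'E'
from look import *
s=pickle.load(open('s1.pkl','rb'));S=cam(s)
f=lambda x,y:(150+x/2.8,150+y/2.8)
o,c=pickle.load(open('w_c.pkl','rb'));C=cam(c,o)
print('stop corner',tri([ray(S,f(273,190)),ray(C,(238,109))]))
o,d=pickle.load(open('w_d.pkl','rb'));D=cam(d,o)
print('stop corner d',tri([ray(S,f(273,190)),ray(D,(208,102))]))
A=[plane(D,p,.025) for p in((208,102),(355,102))];M=(A[0]+A[1])/2;E=plane(D,(280,169),o['eef_pos'][2]+.018)
y=np.radians(10.3);ax=np.array([-np.sin(y),np.cos(y),0]);pe=np.array([np.cos(y),np.sin(y),0])
print('width',np.linalg.norm(A[0]-A[1]),'ang',np.degrees(np.arctan2(*(A[1]-A[0])[1::-1])))
print('outer stop along/perp from TCP',(M-o['eef_pos'])@ax,(M-o['eef_pos'])@pe,'offcut end',(E-o['eef_pos'])@ax,(E-o['eef_pos'])@pe)
E
```

```text
stop corner (array([ 0.54580963, -0.04984637,  0.02142019]), np.float64(0.00032713458600554945))
stop corner d (array([ 0.54559648, -0.04983949,  0.0214091 ]), np.float64(0.0005021371167630438))
width 0.07488651689075668 ang 10.257299938916281
outer stop along/perp from TCP 0.07535160412869048 0.0028377403972724225 offcut end 0.05098269300777019 0.001669191733692218
```

The stop top measures about 21 mm high (25 given, within calibration). The offcut is centred lengthwise to under 1 mm and is off by about 1 mm sideways. I'll lower it.

```bash
python3 -m pendant '[[0.005,0,-0.1,0,0,0],[0,0,-0.1,0,0,0],[0,0,-0.05,0,0,0],[0,0,-0.015,0,0,0],[0,0,-0.006,0,0,0],[0,0,0,0,0,0],[0,0,0,0,0,0],[0,0,0,0,0,0],[0,0,0,0,0,0],[0,0,0,0,0,0]]'
```

```text
time_s: 10.4
eef_pos: [0.5945, -0.1175, 0.0176]
eef_rot: [0.0, 0.641, 0.768, 0.0]
wrist_force: [-0.2, 0.3, -0.0]
opening: 0.336
grasp_force: 60.5
```

```bash
python3 -m pendant '[[0,0,-0.003,0,0,0],[0,0,0,0,0,0],[0,0,0,0,0,0],[0,0,0,0,0,0],[0,0,0,0,0,0],[0,0,0,0,0,0],[0,0,0.1,0,0,0],[0,0,0.2,0,0,0],[0,0,0.3,0,0,0],[0,0,0.3,0,0,0]]' 0.6
python3 look.py e
```

```text
time_s: 11.65
eef_pos: [0.5943, -0.1175, 0.2001]
eef_rot: [0.001, 0.641, 0.768, 0.0]
wrist_force: [0.4, -0.0, 0.2]
opening: 0.801
grasp_force: 0.0
11.65 [ 0.5943 -0.1175  0.2001] tool-y deg 10.3 z [ 0.001 -0.    -1.   ]
silver [247. 347.] [ 0.5934 -0.2863  0.03  ] len [0.038 0.062] ang 85.6
silver [477. 277.] [ 0.8044 -0.1656  0.03  ] len [0.006 0.096] ang 75.2
silver [278. 195.] [ 0.5962 -0.1192  0.03  ] len [0.03  0.112] ang 98.6
silver [109. 145.] [ 0.4412 -0.1006  0.03  ] len [0.037 0.081] ang 112.7
silver [285.  15.] [0.5754 0.0272 0.03  ] len [0.032 0.05 ] ang 166.7
stop [ 95. 307.] [ 0.4314 -0.2709  0.025 ] len [0.036 0.081] ang 7.9
stop [277. 264.] [ 0.6076 -0.1889  0.025 ] len [0.018 0.073] ang 10.2
stop [278. 122.] [ 0.5847 -0.0548  0.025 ] len [0.023 0.074] ang 10.3
```

View pics/w_e.png

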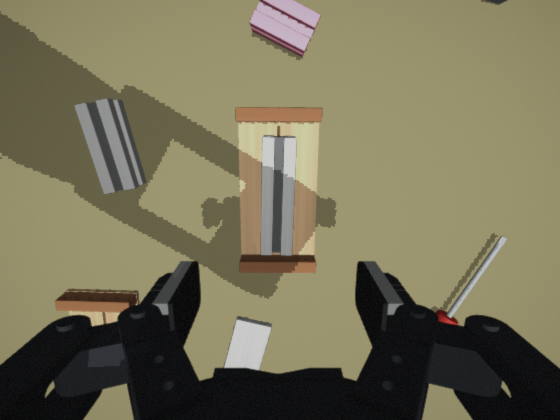

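The long offcut lies home in its cradle, with its slot at col 279 along the dark line and between both stops. On to the medium one.

```bash
python3 -m pendant '[[-0.195,0.02,0,0,0,0.03],[-0.195,0.02,0,0,0,0.03],[-0.195,0.02,0,0,0,0.03],[-0.195,0.02,0,0,0,0.03],[0,0,-0.2,0,0,0],[0,0,-0.2,0,0,0],[0,0,-0.05,0,0,0],[0,0,0,0,0,0],[0,0,0,0,0,0],[0,0,0,0,0,0]]' 1
python3 look.py f
```

```text
time_s: 12.95
eef_pos: [0.4394, -0.102, 0.1082]
eef_rot: [0.001, 0.566, 0.825, 0.0]
wrist_force: [0.9, -0.3, -0.2]
opening: 1.001
grasp_force: 0.0
12.95 [ 0.4394 -0.102   0.1082] tool-y deg 21.1 z [ 0.002 -0.001 -1.   ]
silver [481. 286.] [ 0.5888 -0.0936  0.03  ] len [0.044 0.062] ang 96.0
silver [274. 220.] [ 0.4369 -0.1008  0.03  ] len [0.029 0.082] ang 112.0
stop [  4. 292.] [ 0.2765 -0.2217  0.025 ] len [0.005 0.077] ang 98.7
stop [498. 227.] [ 0.5809 -0.0523  0.025 ] len [0.023 0.087] ang 10.1
```

View pics/w_f.png

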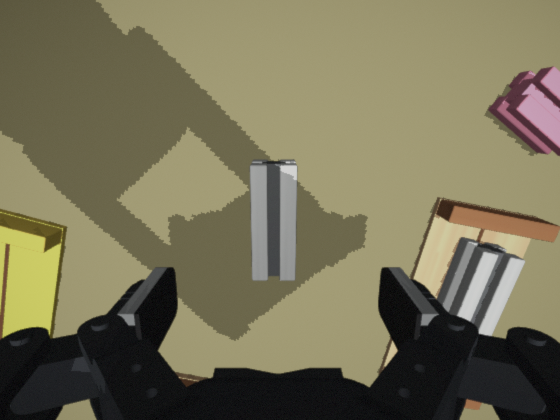

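```bash
python3 -m pendant '[[-0.015,0.01,-0.16,0,0,0],[0,0,-0.16,0,0,0],[0,0,-0.11,0,0,0],[0,0,-0.05,0,0,0],[0,0,0,0,0,0],[0,0,0,0,0,0],[0,0,0,0,0,0],[0,0,0,0,0,0],[0,0,0,0,0,0],[0,0,0,0,0,0]]' 1
python3 -m pendant '[[0,0,0,0,0,0],[0,0,0,0,0,0],[0,0,0,0,0,0],[0,0,0,0,0,0],[0,0,0,0,0,0],[0,0,0,0,0,0],[0,0,0,0,0,0],[0,0,0,0,0,0],[0,0,0,0,0,0],[0,0,0,0,0,0]]' -1
```

```text
time_s: 14.25
eef_pos: [0.4355, -0.0996, 0.011]
eef_rot: [0.0, 0.566, 0.824, -0.0]
wrist_force: [-0.2, -0.7, -1.0]
opening: 0.999
grasp_force: 0.0
time_s: 15.5
eef_pos: [0.4357, -0.0997, 0.0111]
eef_rot: [0.0, 0.566, 0.824, 0.0]
wrist_force: [0.2, -0.3, 5.0]
opening: 0.339
grasp_force: 60.3
```

```bash
python3 -m pendant '[[0,0,0.15,0,0,0],[0,0,0.25,0,0,0],[0,0,0.3,0,0,0],[0.096,0.27,0.04,0,0,-0.028],[0.096,0.27,0.04,0,0,-0.028],[0.096,0.27,0.04,0,0,-0.028],[0.096,0.27,0.04,0,0,-0.028],[0.096,0.27,0.04,0,0,-0.028],[0.096,0.27,0,0,0,-0.028],[0.096,0.27,0,0,0,-0.028]]'
python3 -m pendant '[[0.096,0.274,0,0,0,-0.028],[0,0,0,0,0,0],[0,0,-0.15,0,0,0],[0,0,-0.15,0,0,0],[0,0,-0.15,0,0,0],[0,0,0,0,0,0],[0,0,0,0,0,0],[0,0,0,0,0,0],[0,0,0,0,0,0],[0,0,0,0,0,0]]'
python3 look.py g
```

```text
time_s: 16.75
eef_pos: [0.5695, 0.2801, 0.1898]
eef_rot: [-0.0, 0.686, 0.728, -0.001]
wrist_force: [0.8, -1.3, -0.2]
opening: 0.336
grasp_force: 59.7
time_s: 18.0
eef_pos: [0.5893, 0.3334, 0.1016]
eef_rot: [0.0, 0.701, 0.713, 0.0]
wrist_force: [0.8, 0.7, -0.1]
opening: 0.336
grasp_force: 59.7
18.0 [0.5893 0.3334 0.1016] tool-y deg 0.9 z [ 0.001  0.    -1.   ]
silver [310. 286.] [0.6129 0.292  0.03  ] len [0.026 0.126] ang 93.4
silver [245. 286.] [0.5688 0.2912 0.03  ] len [0.026 0.126] ang 90.8
stop [279. 162.] [0.5907 0.3743 0.025 ] len [0.046 0.074] ang 0.3
```

View pics/w_g.png

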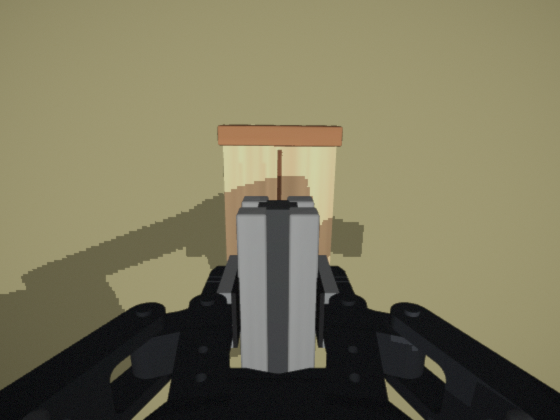

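```bash
cat > chk.py <<'E'
from look import *
import sys
def chk(tag,Lc,Rc,end,sp=None):
    o,d=pickle.load(open(f'w_{tag}.pkl','rb'));D=cam(d,o);t=o['eef_pos'];y=np.radians(yaw(o)[0])
    A=[plane(D,p,.025) for p in(Lc,Rc)];M=(A[0]+A[1])/2;E=plane(D,end,t[2]+.018)
    ax=np.array([-np.sin(y),np.cos(y),0]);pe=np.array([np.cos(y),np.sin(y),0]);f=lambda X:np.round([(X-t)@ax*1e3,(X-t)@pe*1e3],1)
    print('width',np.linalg.norm(A[0]-A[1]),'ang',np.degrees(np.arctan2(*(A[1]-A[0])[1::-1])),'tool',np.degrees(y))
    print('stop outer along/perp mm',f(M),'offcut end',f(E))
    if sp: print('corner',tri([ray(cam(pickle.load(open('d0.pkl','rb'))['scene']),sp),ray(D,Lc)]))
E
python3 -c "
from chk import *
chk('g',(218.5,126),(342,127),(278,209),(434,328))"
```

```text
width 0.07467865958617767 ang 0.4492721683719715 tool 0.9146002843474818
stop outer along/perp mm [62.5  2.6] offcut end [36.7  1. ]
corner (array([0.55294472, 0.39524202, 0.02030485]), np.float64(0.0001974189802651473))
```

The offcut is about 1.5 mm off each way, and the stop corner is consistent at about 20 mm, 4–5 mm low like the long cradle's. I'll correct it, lower and release.

```bash
python3 -m pendant '[[0.008,0.008,-0.15,0,0,-0.004],[0,0,-0.12,0,0,0],[0,0,-0.1,0,0,0],[0,0,-0.04,0,0,0],[0,0,-0.013,0,0,0],[0,0,0,0,0,0],[0,0,0,0,0,0],[0,0,0,0,0,0],[0,0,0,0,0,0],[0,0,0,0,0,0]]'
python3 -m pendant '[[0,0,0,0,0,0],[0,0,0,0,0,0],[0,0,0,0,0,0],[0,0,0,0,0,0],[0,0,0,0,0,0],[0,0,0,0,0,0],[0,0,0.1,0,0,0],[0,0,0.2,0,0,0],[0,0,0.3,0,0,0],[0,0,0.3,0,0,0]]' 0.6
python3 look.py h
```

```text
time_s: 19.3
eef_pos: [0.5907, 0.3349, 0.0164]
eef_rot: [0.0, 0.704, 0.711, 0.0]
wrist_force: [0.5, -1.5, -0.9]
opening: 0.337
grasp_force: 59.8
time_s: 20.55
eef_pos: [0.5906, 0.3349, 0.1996]
eef_rot: [0.0, 0.704, 0.711, 0.001]
wrist_force: [0.0, 0.7, 0.2]
opening: 0.801
grasp_force: 0.0
20.55 [0.5906 0.3349 0.1996] tool-y deg 0.6 z [ 0.001  0.    -1.   ]
silver [277. 197.] [0.5917 0.3315 0.03  ] len [0.029 0.081] ang 89.8
stop [277. 249.] [0.5917 0.2781 0.025 ] len [0.017 0.074] ang 0.5
stop [277. 139.] [0.5907 0.3835 0.025 ] len [0.025 0.074] ang 0.5
```

View pics/w_h.png

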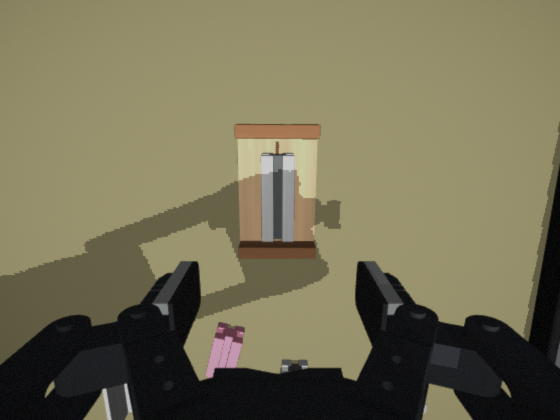

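The medium offcut is home, with its slot over the dark line at col 277. On to the short silver one.

```bash
python3 -m pendant '[[0.026,-0.281,0,0,0,0],[0.026,-0.281,0,0,0,0],[0.026,-0.281,0,0,0,0],[0.026,-0.281,0,0,0,0],[0,0,-0.2,0,0,0],[0,0,-0.2,0,0,0],[0,0,-0.05,0,0,0],[0,0,0,0,0,0],[0,0,0,0,0,0],[0,0,0,0,0,0]]' 1
python3 look.py i
```

```text
time_s: 21.85
eef_pos: [0.6126, 0.1103, 0.1082]
eef_rot: [0.001, 0.704, 0.711, 0.001]
wrist_force: [-0.1, 0.4, 0.6]
opening: 1.003
grasp_force: 0.0
21.85 [0.6126 0.1103 0.1082] tool-y deg 0.6 z [ 0.003 -0.    -1.   ]
silver [469. 247.] [0.7426 0.0952 0.03  ] len [0.03  0.033] ang 177.4
silver [276. 225.] [0.6131 0.1097 0.03  ] len [0.029 0.053] ang 91.6
silver [ 26. 226.] [0.4479 0.1072 0.03  ] len [0.035 0.076] ang 90.0
silver [154. 149.] [0.537  0.1587 0.03  ] len [0.03  0.043] ang 67.4
```

View pics/w_i.png

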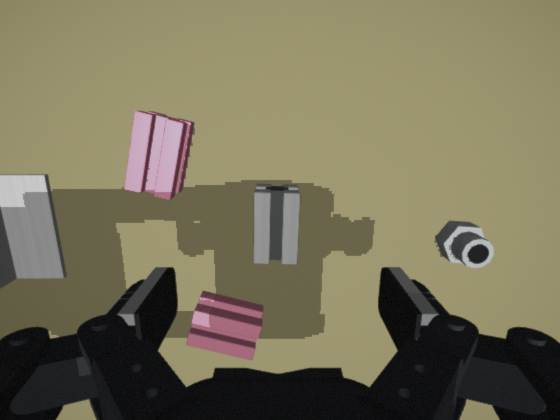

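The short offcut is at (276,225), square to the gripper, with pink neighbours at (160,155) and (226,325). I'll narrow the opening for clearance and descend.

```bash
python3 -m pendant '[[-0.005,0.005,0,0,0,0],[0,0,0,0,0,0],[0,0,0,0,0,0],[0,0,-0.16,0,0,0],[0,0,-0.16,0,0,0],[0,0,-0.11,0,0,0],[0,0,-0.05,0,0,0],[0,0,0,0,0,0],[0,0,0,0,0,0],[0,0,0,0,0,0]]' 0.45
python3 -m pendant '[[0,0,0,0,0,0],[0,0,0,0,0,0],[0,0,0,0,0,0],[0,0,0,0,0,0],[0,0,0,0,0,0],[0,0,0,0,0,0],[0,0,0,0,0,0],[0,0,0,0,0,0],[0,0,0,0,0,0],[0,0,0,0,0,0]]' -1
```

```text
time_s: 23.15
eef_pos: [0.6114, 0.1111, 0.0115]
eef_rot: [0.001, 0.704, 0.711, 0.001]
wrist_force: [0.2, -0.1, 0.0]
opening: 0.722
grasp_force: 0.0
time_s: 24.4
eef_pos: [0.611, 0.1111, 0.0109]
eef_rot: [0.0, 0.704, 0.711, 0.0]
wrist_force: [0.9, 0.4, 5.6]
opening: 0.341
grasp_force: 60.3
```

```bash
python3 -m pendant '[[0,0,0.15,0,0,0],[0,0,0.25,0,0,0],[0,0,0.3,0,0,0],[-0.11,-0.261,0.04,0,0,0.011],[-0.11,-0.261,0.04,0,0,0.011],[-0.11,-0.261,0.04,0,0,0.011],[-0.11,-0.261,0.04,0,0,0.011],[-0.11,-0.261,0.04,0,0,0.011],[-0.11,-0.261,0,0,0,0.011],[-0.11,-0.261,0,0,0,0.011]]'
python3 -m pendant '[[-0.11,-0.261,0,0,0,0.011],[0,0,0,0,0,0],[0,0,-0.15,0,0,0],[0,0,-0.15,0,0,0],[0,0,-0.15,0,0,0],[0,0,0,0,0,0],[0,0,0,0,0,0],[0,0,0,0,0,0],[0,0,0,0,0,0],[0,0,0,0,0,0]]'
python3 look.py j
```

```text
time_s: 25.65
eef_pos: [0.4553, -0.2557, 0.1901]
eef_rot: [-0.0, 0.659, 0.752, 0.0]
wrist_force: [0.3, 0.7, -0.3]
opening: 0.337
grasp_force: 59.8
time_s: 26.9
eef_pos: [0.4347, -0.3068, 0.1009]
eef_rot: [0.001, 0.653, 0.757, -0.0]
wrist_force: [-0.6, -0.9, -0.4]
opening: 0.341
grasp_force: 59.7
26.9 [ 0.4347 -0.3068  0.1009] tool-y deg 8.5 z [ 0.001 -0.001 -1.   ]
silver [311. 301.] [ 0.4657 -0.3558  0.03  ] len [0.028 0.1  ] ang 98.4
silver [245. 301.] [ 0.4211 -0.3624  0.03  ] len [0.028 0.1  ] ang 99.0
silver [490. 262.] [ 0.5777 -0.3102  0.03  ] len [0.037 0.094] ang 85.6
stop [276. 166.] [ 0.4288 -0.2689  0.025 ] len [0.058 0.059] ang 145.4
stop [537.  84.] [ 0.5721 -0.199   0.025 ] len [0.012 0.026] ang 9.7
```

View pics/w_j.png

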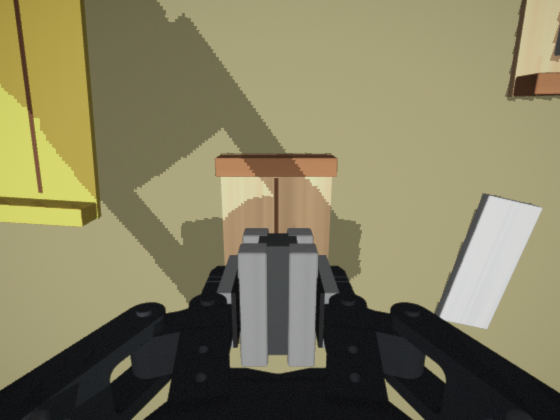

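```bash
python3 -c "
from chk import *
chk('j',(215,158),(337.5,158),(278,246),(236,165))"
```

```text
width 0.07566194684229226 ang 8.45592712195942 tool 8.471566922832766
stop outer along/perp mm [43.4  0.1] offcut end [22.5  1. ]
corner (array([ 0.38821252, -0.27154954,  0.00940795]), np.float64(0.00020954726023498276))
```

Shift about 3 mm along −y. My scene pixel for this corner was only a rough reading (z came out at 9 mm), so I'll lower gently and watch the force.

```bash
python3 -c "
from h import *;import pickle
d=pickle.load(open('d0.pkl','rb'))['scene'];b=[b for b in blobs(masks(d['color'])['stop'],25,3) if abs(b[:,0].mean(0)-[224,169]).max()<8][0][:,0]
p=b[b[:,0].argmax()];print(b[b[:,0]>=p[0]-1])
print([plane(cam(d),q,.025).round(3) for q in b[b[:,0]>=p[0]-1]])"
python3 -m pendant '[[-0.003,-0.015,-0.15,0,0,0],[0,0,-0.12,0,0,0],[0,0,-0.08,0,0,0],[0,0,0,0,0,0],[0,0,0,0,0,0],[0,0,0,0,0,0],[0,0,0,0,0,0],[0,0,0,0,0,0],[0,0,0,0,0,0],[0,0,0,0,0,0]]'
python3 look.py k
```

```text
[[233 167]
 [234 167]
 [234 166]
 [234 165]
 [234 164]
 [234 163]
 [234 162]
 [234 161]
 [233 161]]
[array([ 0.42 , -0.245,  0.025]), array([ 0.418, -0.243,  0.025]), array([ 0.414, -0.247,  0.025]), array([ 0.411, -0.251,  0.025]), array([ 0.407, -0.256,  0.025]), array([ 0.404, -0.26 ,  0.025]), array([ 0.4  , -0.264,  0.025]), array([ 0.396, -0.268,  0.025]), array([ 0.398, -0.27 ,  0.025])]
time_s: 28.2
eef_pos: [0.4338, -0.3095, 0.0303]
eef_rot: [-0.0, 0.653, 0.757, 0.0]
wrist_force: [-0.5, -0.6, -0.9]
opening: 0.338
grasp_force: 59.7
28.2 [ 0.4338 -0.3095  0.0303] tool-y deg 8.5 z [-0.  0. -1.]
silver [535. 328.] [ 0.5552 -0.3166  0.03  ] len [0.021 0.07 ] ang 111.3
silver [311. 301.] [ 0.451  -0.3183  0.03  ] len [0.019 0.066] ang 98.4
silver [244. 301.] [ 0.4214 -0.3227  0.03  ] len [0.019 0.066] ang 97.9
stop [277. 355.] [ 0.441  -0.3529  0.025 ] len [0.016 0.047] ang 12.2
stop [278. 199.] [ 0.4295 -0.2751  0.025 ] len [0.029 0.074] ang 8.5
```

View pics/w_k.png

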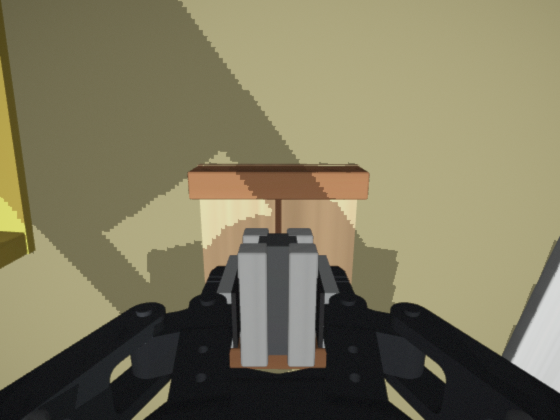

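```bash
python3 -c "
from chk import *
chk('k',(189,172),(368,172),(278,246),(234,161.5))
chk('k',(189,198),(368,198),(278,246))"
```

```text
width 0.074473009737795 ang 8.458385615638361 tool 8.4692464005136
stop outer along/perp mm [46.2  1.2] offcut end [22.5  1. ]
corner (array([ 0.39198811, -0.27089244,  0.0213969 ]), np.float64(0.0017918510157441103))
width 0.07608084721062924 ang 8.459883796215124 tool 8.4692464005136
stop outer along/perp mm [35.1  1.2] offcut end [22.5  1. ]
```

The lengthwise gap measures 12.6 mm against 12 ideal, the sideways error is 0.2 mm, and the stop height of 21 mm matches the other cradles. I'll lower and release.

```bash
python3 -m pendant '[[0,0,-0.04,0,0,0],[0,0,-0.02,0,0,0],[0,0,-0.01,0,0,0],[0,0,0,0,0,0],[0,0,0,0,0,0],[0,0,0,0,0,0],[0,0,0,0,0,0],[0,0,0,0,0,0],[0,0,0,0,0,0],[0,0,0,0,0,0]]'
python3 -m pendant '[[0,0,0,0,0,0],[0,0,0,0,0,0],[0,0,0,0,0,0],[0,0,0,0,0,0],[0,0,0,0,0,0],[0,0,0,0,0,0],[0,0,0.1,0,0,0],[0,0,0.2,0,0,0],[0,0,0.3,0,0,0],[0,0,0.3,0,0,0]]' 0.6
python3 -m pendant '[[0,0,0,0,0,0],[0,0,0,0,0,0],[-0.1,0.1,0.2,0,0,0],[-0.1,0.1,0.2,0,0,0],[0,0,0,0,0,0],[0,0,0,0,0,0],[0,0,0,0,0,0],[0,0,0,0,0,0],[0,0,0,0,0,0],[0,0,0,0,0,0]]'
python3 look.py l
python3 - <<'E'
from bench import *
import cv2
c=camera('scene');cv2.imwrite('pics/s2.png',c['color'])
E
```

```text
time_s: 29.5
eef_pos: [0.4338, -0.3095, 0.0163]
eef_rot: [-0.0, 0.653, 0.757, -0.0]
wrist_force: [-0.3, 0.1, 0.2]
opening: 0.34
grasp_force: 59.7
time_s: 30.75
eef_pos: [0.4335, -0.3092, 0.1978]
eef_rot: [-0.0, 0.653, 0.757, 0.0]
wrist_force: [1.0, -1.1, -0.4]
opening: 0.801
grasp_force: 0.0
time_s: 32.0
eef_pos: [0.3938, -0.2696, 0.276]
eef_rot: [-0.0, 0.653, 0.757, 0.0]
wrist_force: [-0.4, -0.6, -0.3]
opening: 0.797
grasp_force: 0.0
32.0 [ 0.3938 -0.2696  0.276 ] tool-y deg 8.5 z [-0.  0. -1.]
silver [306. 222.] [ 0.4358 -0.3156  0.03  ] len [0.029 0.049] ang 100.4
silver [428. 237.] [ 0.582  -0.3132  0.03  ] len [0.038 0.098] ang 85.5
silver [490.  60.] [ 0.5934 -0.115   0.03  ] len [0.038 0.12 ] ang 97.1
stop [305. 248.] [ 0.4405 -0.3508  0.025 ] len [0.017 0.073] ang 8.5
stop [307. 186.] [ 0.4296 -0.2735  0.025 ] len [0.025 0.073] ang 8.5
stop [474. 134.] [ 0.6034 -0.1895  0.025 ] len [0.019 0.083] ang 8.5
```

View pics/s2.png

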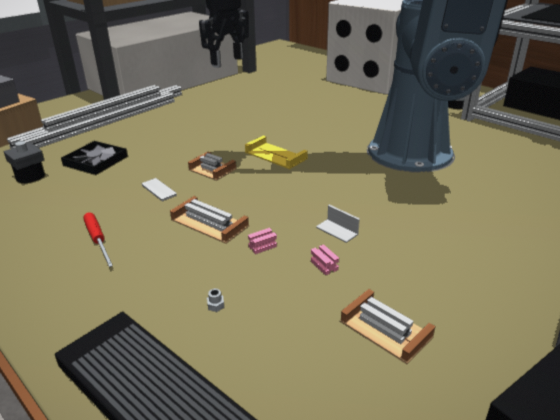

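All three offcuts lie in their cradles at (212,162), (209,215) and (387,319), and the other items are where they were. I'm handing in.

```bash
python3 -c "
from bench import ctrl
print(ctrl.hand_in())"
```

```text
the job is handed in; nothing more can be done
None
```

The long, medium and short offcuts were racked in that order, each released along the middle of its own cradle, with nothing else moved, and the job was handed in at about 32 s; the hand-in returned no verdict.

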